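# Hold the sandwich toaster open for wiping

## Robot

A 7-joint arm with a two-finger parallel gripper is mounted at the origin on the work surface; the furniture and walls round the work are solid. World frame = base frame: x ahead of the robot, y to its left, z up, the work surface at z = 0. Lengths are in m, angles in rad, forces in N, time in s.
With the tool pointing down it reaches from about 0.425 to 0.875 m from the base axis. Payload 4.7 kg.
Tool frame: the origin (TCP) lies on the front face of the gripper's body, between the roots of the fingers; the fingertips stand ahead of it and the grasp point (between the pads) lies 51 mm ahead of it (manip.tips_ahead is the z of the fingertips in the tool frame, in m); z points along the fingers, y is the line along which they close (so a half turn about z gives the same grasp; the last joint's range is limited). The gripper opens to 87 mm and grips with 3 to 60 N. Pads are 19 mm wide; open, the fingers measure 117 mm over their backs; the gripper's body (75 mm by 190 mm) begins 51 mm behind the grasp point.
Start: joints at [-1.292, 0.321, -0.07, 1.45, 0.023, 1.371, -0.057], TCP at [0.17, 0.627, 0.292] pointing down, gripper open.
Joint ranges: [-2.86, 2.86], [-0.3, 2.09], [-1.38, 1.24], [0.06, 2.45], [-1.56, 4.7], [0.09, 2.05], [-2.69, 2.69]. Speed limits (rad/s): [2.57, 2.57, 3.14, 3.14, 3.14, 3.14, 3.14].

## Interface

Orientations are given as a unit quaternion [x, y, z, w].
In Python, from plant import manip gives the robot as it stands.
- The arm moves only by the shell command python3 -m inch 'ROWS' [FORCE]. ROWS is JSON, one flat list of numbers, 5 for each row, row after row: the closure, from 0 (fully open) to 1 (shut), then the shift along the tool's x, y, z in m, then the turn about the tool's z in rad. A call has exactly 10 rows; each row is the pose to reach, as a shift and turn from the pose commanded when the call began, along the tool's axes at that moment; what a row does not reach only later rows make up. A row lasts 1/12 s, in which the tool goes at most 41.7 mm and 7.16 degrees, less where a joint would pass 70% of its speed; a pose out of reach is approached as far as the arm can. A call with a gripper value outside its range is refused whole. The fingers move at their own pace and stop on an object; FORCE is the grip in N (left out, the last holds). Time passes only in rows, so rows that repeat a pose let the fingers close, or fill a call up. It gives the time, the measured TCP pose, the force, the opening and the grip force at its end, in the units of the state.
- manip.get_state(): the state, without advancing time (a new reading comes with each control period).
- manip.capture(name): name is "scene" or "side" or "wrist"; returns a dict with "color" (480x640x3 uint8, blue, green, red), "intrinsics" (3x3 intrinsics, pixels), "extrinsics" (4x4, takes a point from world to camera coordinates); the wrist camera has in their place "tool_from_camera" (4x4, takes a point from camera to tool coordinates, whose origin is the TCP and whose axes are the flange's). Camera axes: x right, y down, z forward; pixel columns grow to the right and rows downward; lengths in m; the calibration is good to about 2 mm. A picture is of the moment at which its call begins: read the wrist's pose just before it. There is no depth.
- manip.finish_job(): hands the job in; it is judged then, once.
Trained networks look in the newest picture that a camera, given by its name, has taken for a name from the list of things; names that differ only in an ending like _2 or _b are one class to them, and where a whole thing is asked for, a point or a joint stands for the part that bears it (a point fixed in the world has none). Each returns a list of dicts, best first, with "confidence" (0 to 1); they miss things now and then, are a little off and sometimes report something else, mostly with a low value. They report only what shows in the picture. A call takes as long as a camera call.
- manip.masks_of(label, camera): "pixels" (480x640 bool, what is visible of it).
- manip.pinpoint(label, camera): "centre" ([x, y, z] in m, in world coordinates, good to about 4 mm: a listed point, or the origin of a listed thing).
The state is a dict: "clock": time; "joint_positions": joint angles; "joint_velocities": joint speeds; "joint_efforts": joint torques, N m; "ee_pos": TCP position; "tool_rot": TCP orientation; "ft_force": force on the tool from outside, world axes, zero at the start; "torque": the same for the moment, N m; "gripper_width": finger opening in m; "grasp_force": force on a finger pad.
Only numpy, scipy, OpenCV 4.12 (cv2) and the standard library are available. Lean on these libraries where they do the work, as an engineer would, in place of code of your own. Each camera call takes 0.05 s, during which the arm holds its last target. There are 200 camera calls.

## Task

The sandwich toaster is cold and unplugged and I want to wipe its plates with both hands, but its lid will not stay up by itself and a water bottle stands right behind it. Swing the red-tabbed latch at the front down towards you, well past half way, then lift the lid to about 60 degrees open and keep holding it there: finish while still holding it. Do not let the lid drop or tip back onto the bottle, and leave the other things on the worktop where they are.

Things in the scene. Friction and masses are not known exactly. Their poses are not given: they have to be found in the camera images.
- toaster: Black sandwich toaster, fixed, 230 wide (its y) x 180 deep (its x) without handles, 94 mm high closed. Origin on the worktop under the centre of the housing; x points from the front (handles, latch) to the back (hinge), z up. Lower housing z 6 to 50 mm. A lower handle (36 wide, z 26 to 42 mm) sticks out of the front, x = -90 to -142 mm, straight under the lid's handle.
- lid: Upper housing of the toaster, black with a steel top panel, 0.35 to 0.65 kg, 230 x 180 x 42 mm, its top 94 mm above the worktop when closed. Origin on the hinge axis at the back, axes as the toaster's when closed. Its weight pulls it shut from any angle below about 75 degrees; beyond that it tips back and at about 90 degrees hits the bottle (65 across, 215 mm high, 45 mm behind the hinge axis).
- lid_hinge (a joint): lid opening angle in rad: 0 closed, 1.047 = 60 degrees open, grows as the front of the lid rises; free-running hinge (no stay, friction 0.02 N m)
- lid_axis (a point): middle of the lid's hinge axis (parallel to the toaster's y), toaster frame x = 98, z = 52 mm; fixed to the toaster
- handle (a point): centre of the lid's handle, a block 36 wide (y), 18 thick, sticking out 52 mm from the middle of the lid's front edge: closed it spans toaster x = -90 to -142, z = 56 to 74 mm. This point is at x = -118, z = 65 (216 mm in front of the hinge axis, 13 above it) and moves with the lid
- latch: Latch lever at the front: steel strip 24 wide (y), 4 thick, upright when latched. 41 to 46 mm from its pivot a hook sticks out 17 mm to the back, over the front end of the lid's handle (hook's top 80 mm above the worktop); it clears the handle from about 0.35 rad on. Origin on the pivot, axes as the toaster's when latched.
- latch_hinge (a joint): latch lever angle in rad: 0 upright and latched, grows as the tab swings forwards and down, away from the lid, to the stop at 1.6 (lying level, pointing to the front); a stiff pivot (0.05 N m): it stays where it is left
- latch_axis (a point): middle of the latch's pivot pin (parallel to the toaster's y), toaster frame x = -150, z = 34 mm; fixed to the toaster
- latch_tab (a point): centre of the red plastic thumb tab at the end of the latch lever, 32 wide (y), 7 thick, 24 mm tall, 62 to 86 mm from the pivot (top 120 mm above the worktop); moves with the latch. Behind it, up to the lid's housing, are 55 mm of free space above the handle (handle top 74 mm, lid top 94 mm high)
- fruit_bowl: square white bowl heaped with lemons and bananas, 293 x 295 x 232 mm, on the left. Origin: centre of its underside
- soap_pump: red soap dispenser with white pump, 67 x 74 x 168 mm, on the right. Origin: centre of its underside
- salt_shaker: glass shaker with a grey top, 44 across x 90 mm, on the right. Origin: centre of its underside
- pepper_shaker: glass shaker with a grey top, 44 across x 90 mm, on the right. Origin: centre of its underside

How it is judged:
By the outcome, as a careful person would: the job done as asked, in the order asked, and still so for the second after the job is handed in, while the arm keeps its last pose, push and grip.
It also fails if it takes over 54 s, if anything falls off the work surface, if the arm or the gripper's body presses on something with over 40 N, if the wrist force passes 120 N, or if a joint passes its speed limit or range.

## Working session

There is one attempt and no reset: what is moved stays moved. The work goes in short steps, Python scripts to look and compute and a shell command to move; the robot and the scene stay as the last step left them, time stands still between calls to the robot, and variables do not carry over. Pictures are saved under pics/ and viewed, at most 10 in all, crops included, and the job is handed in when it is done.

```bash
mkdir -p pics
cat > h.py <<'E'
from plant import manip
import numpy as np, cv2
from scipy.spatial.transform import Rotation as R
def st():
    s=manip.get_state(); return s, np.array(s["ee_pos"]), R.from_quat(s["tool_rot"])
E
python3 - <<'E'
from h import *
s,p,r=st(); print(s["clock"],p,np.round(r.as_matrix(),3).tolist(),manip.tips_ahead,s["gripper_width"])
for c in ["scene","side"]:
    d=manip.capture(c); cv2.imwrite(f"pics/{c}0.png",d["color"])
    for l in ["toaster","lid_axis","handle","latch_axis","latch_tab","fruit_bowl","soap_pump","salt_shaker","pepper_shaker"]:
        print(c,l,[(np.round(o["centre"],3).tolist(),round(o["confidence"],2)) for o in manip.pinpoint(l,c)[:2]])
E
```

```text
0.0 [0.17003038 0.62691989 0.29113877] [[-0.965, 0.262, -0.0], [0.262, 0.965, -0.002], [-0.0, -0.002, -1.0]] 0.0697 0.08710180803747469
scene toaster [([0.66, 0.075, -0.001], 0.79)]
scene lid_axis [([0.754, 0.072, 0.054], 0.76)]
scene handle [([0.541, 0.075, 0.067], 0.56), ([0.512, 0.076, 0.03], 0.5)]
scene latch_axis [([0.509, 0.075, 0.028], 0.65)]
scene latch_tab [([0.502, 0.081, 0.106], 0.64)]
scene fruit_bowl [([0.585, 0.506, -0.002], 0.62)]
scene soap_pump [([0.641, -0.379, 0.002], 0.64)]
scene salt_shaker [([0.478, -0.405, -0.002], 0.81)]
scene pepper_shaker [([0.555, -0.371, 0.001], 0.97)]
side toaster [([0.659, 0.074, 0.005], 0.91)]
side lid_axis [([0.755, 0.07, 0.053], 0.81)]
side handle [([0.545, 0.078, 0.064], 0.8)]
side latch_axis [([0.509, 0.078, 0.03], 0.59), ([0.501, 0.075, 0.11], 0.51)]
side latch_tab [([0.502, 0.076, 0.113], 0.59), ([0.543, 0.076, 0.064], 0.18)]
side fruit_bowl [([0.584, 0.5, 0.004], 0.75)]
side soap_pump [([0.636, -0.376, 0.0], 0.86)]
side salt_shaker [([0.502, 0.077, 0.111], 0.31)]
side pepper_shaker [([0.556, -0.372, 0.002], 0.59), ([0.662, 0.076, 0.007], 0.37)]
```

View pics/scene0.png

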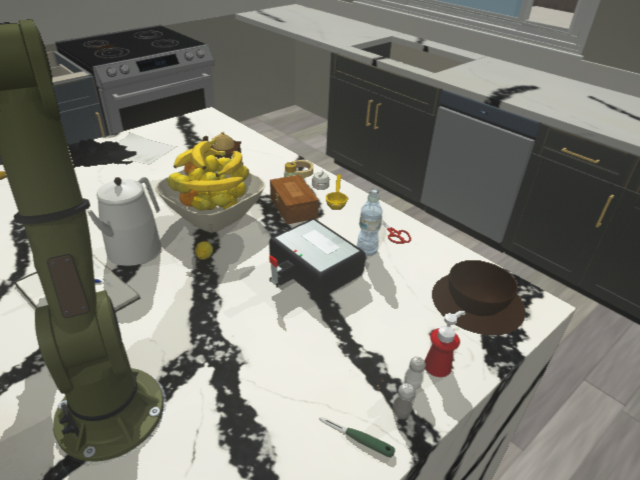

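View pics/side0.png

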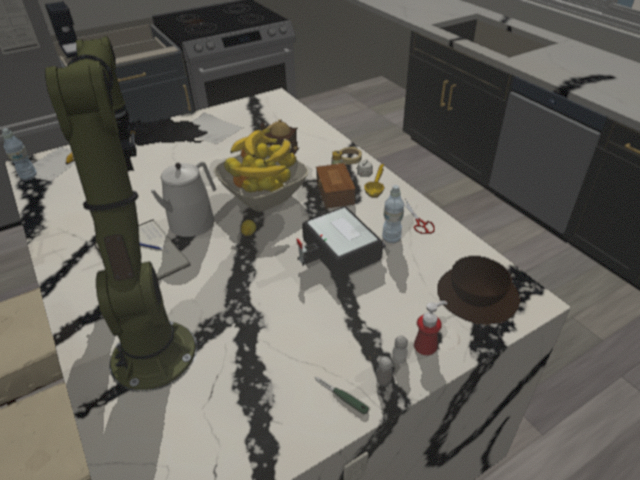

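Both views agree. The toaster sits at about (0.66, 0.075) with a yaw of about -0.02. The red tab is at scene px (273,262) and side px (299,243), world (0.505, 0.077, 0.108). The bowl and kettle are on the left, so I'll rise first, then cross.

```bash
python3 -m inch '[0.3,0,0,-0.02,0, 0.6,0,0,-0.06,0, 1,0,0,-0.1,0, 1,0,0,-0.14,0, 1,-0.015,-0.013,-0.16,0, 1,-0.04,-0.035,-0.16,0, 1,-0.065,-0.057,-0.16,0, 1,-0.09,-0.079,-0.16,0, 1,-0.115,-0.1,-0.16,0, 1,-0.14,-0.122,-0.16,0]' 10
python3 -m inch '[1,-0.026,-0.022,0,0, 1,-0.052,-0.044,0,0, 1,-0.078,-0.067,0,0, 1,-0.104,-0.09,0,0, 1,-0.13,-0.113,0,0, 1,-0.156,-0.135,0,0, 1,-0.182,-0.158,0,0, 1,-0.208,-0.18,0,0, 1,-0.232,-0.202,0,0, 1,-0.255,-0.222,0,0]'
python3 -m inch '[1,-0.026,-0.022,0,0, 1,-0.052,-0.044,0,-0.05, 1,-0.078,-0.067,0,-0.1, 1,-0.1,-0.085,0,-0.15, 1,-0.106,-0.09,0.0,-0.2, 1,-0.106,-0.09,0.03,-0.25, 1,-0.106,-0.09,0.06,-0.25, 1,-0.106,-0.09,0.09,-0.25, 1,-0.106,-0.09,0.1,-0.25, 1,-0.106,-0.09,0.1,-0.25]'
python3 - <<'E'
from h import *
s,p,r=st(); d=manip.capture("wrist"); cv2.imwrite("pics/w1.png",d["color"])
print(s["clock"],p,np.round(r.as_matrix(),3).tolist(),s["gripper_width"],s["ft_force"])
for l in ["latch_tab","handle","latch_axis","lid_axis","toaster"]:
    print(l,[(np.round(o["centre"],3).tolist(),round(o["confidence"],2)) for o in manip.pinpoint(l,"wrist")[:2]])
E
```

```text
clock: 1.83
ee_pos: [0.274, 0.4715, 0.4524]
tool_rot: [0.132, 0.991, 0.0, 0.0]
ft_force: [0.9, -0.5, 0.0]
gripper_width: 0.0283
grasp_force: 0.0
clock: 2.67
ee_pos: [0.4621, 0.1898, 0.4527]
tool_rot: [0.132, 0.991, 0.0, 0.0]
ft_force: [0.9, -0.2, 0.2]
gripper_width: 0.0003
grasp_force: 0.0
clock: 3.5
ee_pos: [0.5388, 0.0773, 0.3497]
tool_rot: [0.007, 1.0, -0.001, -0.002]
ft_force: [-0.7, 0.7, -0.6]
gripper_width: 0.0003
grasp_force: 0.0
3.5 [0.53879877 0.07734373 0.34973712] [[-1.0, 0.015, -0.005], [0.015, 1.0, -0.001], [0.005, -0.001, -1.0]] 0.000345333953744409 [-0.66388002  0.66629877 -0.64898909]
latch_tab [([0.506, 0.077, 0.107], 0.95)]
handle [([0.54, 0.073, 0.062], 0.97)]
latch_axis [([0.511, 0.076, 0.036], 0.79)]
lid_axis []
toaster [([0.66, 0.071, -0.001], 0.94)]
```

View pics/w1.png

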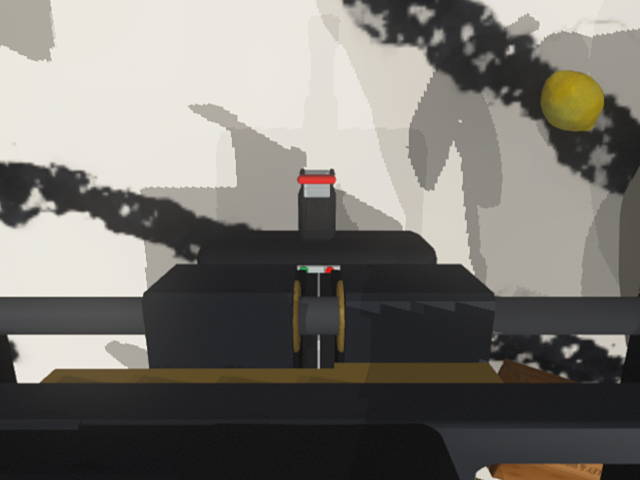

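The tab is at px (317,180), square to the tool, at (0.506, 0.077, 0.107). The closed fingers are over the gap behind it, so I'll descend there and then pull the tab.

```bash
python3 -m inch '[1,0,0,0.03,0, 1,0,0,0.06,0, 1,0,0,0.09,0, 1,0,0,0.12,0, 1,0,0,0.145,0, 1,0,0,0.165,0, 1,0,0,0.18,0, 1,0,0,0.19,0, 1,0,0,0.19,0, 1,0,0,0.19,0]'
python3 -m inch '[1,0.006,0,0,0, 1,0.012,0,0,0, 1,0.018,0,0,0, 1,0.024,0,0,0, 1,0.03,0,0,0, 1,0.035,0,0,0, 1,0.04,0,0,0, 1,0.045,0,0,0, 1,0.05,0,0,0, 1,0.05,0,0,0]'
python3 - <<'E'
from h import *
s,p,r=st(); d=manip.capture("wrist"); print(p, s["ft_force"])
for l in ["latch_tab"]:
    print(l,[(np.round(o["centre"],3).tolist(),round(o["confidence"],2)) for o in manip.pinpoint(l,"wrist")[:2]])
E
```

```text
clock: 4.63
ee_pos: [0.5406, 0.0775, 0.1629]
tool_rot: [0.007, 1.0, 0.0, 0.0]
ft_force: [-1.1, -0.0, 0.1]
gripper_width: 0.0002
grasp_force: 0.0
clock: 5.47
ee_pos: [0.4891, 0.0782, 0.1622]
tool_rot: [0.007, 1.0, 0.0, -0.0]
ft_force: [0.1, 1.2, 0.2]
gripper_width: 0.0004
grasp_force: 0.0
[0.48905921 0.07820147 0.16219662] [0.13024723 1.16023022 0.15902636]
latch_tab [([0.474, 0.075, 0.099], 0.76)]
```

```bash
python3 -m inch '[1,0.006,0,0,0, 1,0.012,0,0,0, 1,0.018,0,0,0, 1,0.024,0,0.002,0, 1,0.03,0,0.004,0, 1,0.034,0,0.008,0, 1,0.036,0,0.013,0, 1,0.036,0,0.019,0, 1,0.036,0,0.024,0, 1,0.036,0,0.028,0]'
python3 -m inch '[1,0,0,0.004,0, 1,0,0,0.008,0, 1,0,0,0.012,0, 1,0,0,0.015,0, 1,0,0,0.017,0, 1,0,0,0.017,0, 1,0,0,-0.02,0, 1,0,0,-0.06,0, 1,0,0,-0.1,0, 1,0,0,-0.11,0]'
python3 - <<'E'
from h import *
s,p,r=st(); d=manip.capture("wrist"); cv2.imwrite("pics/w2.png",d["color"]); print(p, s["ft_force"])
for l in ["latch_tab","handle","lid_axis"]:
    print(l,[(np.round(o["centre"],3).tolist(),round(o["confidence"],2)) for o in manip.pinpoint(l,"wrist")[:2]])
manip.capture("side")
for l in ["latch_tab","handle"]:
    print(l,[(np.round(o["centre"],3).tolist(),round(o["confidence"],2)) for o in manip.pinpoint(l,"side")[:2]])
E
```

```text
clock: 6.4
ee_pos: [0.4539, 0.0786, 0.1334]
tool_rot: [0.007, 1.0, -0.0, -0.0]
ft_force: [-1.3, -0.8, 1.0]
gripper_width: 0.0006
grasp_force: 0.3
clock: 7.23
ee_pos: [0.4573, 0.0791, 0.2507]
tool_rot: [0.008, 1.0, 0.002, 0.005]
ft_force: [2.0, -0.1, 0.4]
gripper_width: 0.0005
grasp_force: 0.0
[0.45732089 0.07906523 0.25069035] [ 2.01972001 -0.11074476  0.43682161]
latch_tab [([0.436, 0.077, 0.042], 0.97)]
handle [([0.539, 0.073, 0.061], 0.47)]
lid_axis []
latch_tab [([0.43, 0.077, 0.045], 0.61)]
handle [([0.541, 0.075, 0.064], 0.6), ([0.584, 0.498, 0.0], 0.19)]
```

View pics/w2.png

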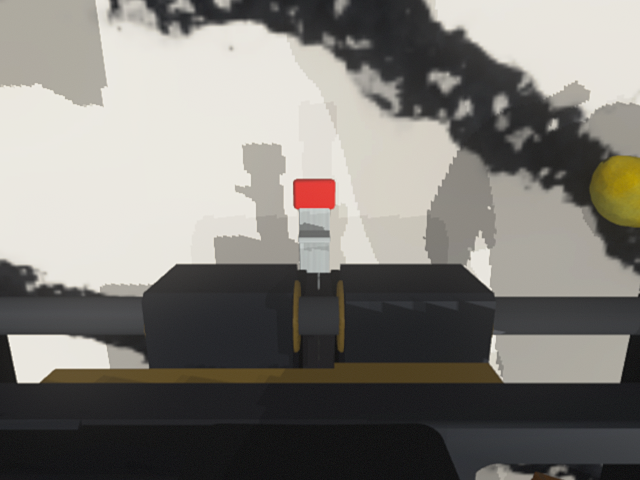

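The latch now lies almost level, with the red tab at px (314,194), around 1.45 rad, and the lid is still closed. Next I'll straddle the handle and grip it.

```bash
python3 -m inch '[0.6,-0.02,-0.001,0,0, 0.2,-0.045,-0.002,0,0, 0.1,-0.065,-0.003,0,0, 0.1,-0.075,-0.003,0,0, 0.1,-0.078,-0.003,0,0, 0.1,-0.078,-0.003,0,0, 0.1,-0.078,-0.003,0.02,0, 0.1,-0.078,-0.003,0.04,0, 0.1,-0.078,-0.003,0.06,0, 0.1,-0.078,-0.003,0.07,0]'
python3 - <<'E'
from h import *
s,p,r=st(); print(p,np.round(r.as_matrix(),3).tolist(),s["gripper_width"],s["ft_force"])
d=manip.capture("wrist")
print([(np.round(o["centre"],3).tolist(),round(o["confidence"],2)) for o in manip.pinpoint("handle","wrist")[:2]])
E
```

```text
clock: 8.42
ee_pos: [0.5296, 0.0746, 0.1718]
tool_rot: [0.007, 1.0, -0.0, -0.002]
ft_force: [-0.4, 0.1, -0.3]
gripper_width: 0.0589
grasp_force: 0.0
[0.52956549 0.07455825 0.17177893] [[-1.0, 0.014, -0.004], [0.014, 1.0, -0.0], [0.004, -0.0, -1.0]] 0.05891220418688284 [-0.41838475  0.13010145 -0.33382475]
[([0.537, 0.075, 0.059], 0.59)]
```

```bash
python3 -m inch '[0.1,-0.004,0,0.015,0, 0.1,-0.004,0,0.03,0, 0.1,-0.004,0,0.042,0, 0.1,-0.004,0,0.05,0, 0.1,-0.004,0,0.052,0, 0.1,-0.004,0,0.052,0, 0.4,-0.004,0,0.052,0, 0.7,-0.004,0,0.052,0, 1,-0.004,0,0.052,0, 1,-0.004,0,0.052,0]' 25
python3 -m inch '[1,0,0,0,0, 1,0,0,0,0, 1,0,0,0,0, 1,0,0,0,0, 1,0,0,0,0, 1,0,0,0,0, 1,0,0,0,0, 1,0,0,0,0, 1,0,0,0,0, 1,0,0,0,0]'
python3 - <<'E'
from h import *
s,p,r=st(); g=p+.051*r.as_matrix()[:,2]; print(g,s["ft_force"],s["torque"])
ax=np.array([.758,.052]); v=np.array([ax[0]-g[0],g[2]-ax[1]]); a0=np.arctan2(v[1],v[0]);rad=np.hypot(*v);print(rad,a0)
for t in np.arange(0,61,2.5):
    a=a0+np.deg2rad(t); print(t, np.round([rad*(np.cos(a0)-np.cos(a)), rad*(np.sin(a)-np.sin(a0))],4))
E
```

```text
clock: 9.35
ee_pos: [0.5364, 0.0745, 0.1228]
tool_rot: [0.007, 1.0, 0.0, 0.0]
ft_force: [-0.5, 0.4, 0.5]
gripper_width: 0.0594
grasp_force: 0.0
clock: 10.18
ee_pos: [0.5361, 0.0752, 0.1223]
tool_rot: [0.007, 1.0, 0.0, 0.0]
ft_force: [0.2, 4.0, 0.2]
gripper_width: 0.036
grasp_force: 25.0
[0.53609114 0.07520197 0.07132437] [0.18539981 3.98661086 0.17211545] [ 1.04261748 -0.0117573  -0.06271385]
0.2227486783309431 0.08686332093485855
0.0 [0. 0.]
2.5 [0.0011 0.0097]
5.0 [0.0025 0.0193]
7.5 [0.0044 0.0288]
10.0 [0.0067 0.0382]
12.5 [0.0094 0.0476]
15.0 [0.0126 0.0568]
17.5 [0.0161 0.0658]
20.0 [0.02   0.0747]
22.5 [0.0243 0.0834]
25.0 [0.029 0.092]
27.5 [0.034  0.1003]
30.0 [0.0394 0.1084]
32.5 [0.0451 0.1162]
35.0 [0.0512 0.1238]
37.5 [0.0576 0.1311]
40.0 [0.0643 0.1381]
42.5 [0.0714 0.1448]
45.0 [0.0787 0.1513]
47.5 [0.0862 0.1573]
50.0 [0.0941 0.1631]
52.5 [0.1022 0.1685]
55.0 [0.1105 0.1735]
57.5 [0.119  0.1782]
60.0 [0.1277 0.1825]
```

Gripped at 36 mm with 25 N. Now the arc, about 20° per call.

```bash
python3 -m inch '[1,0,0,-0.003,0, 1,-0.001,0,-0.01,0, 1,-0.003,0,-0.019,0, 1,-0.004,0,-0.029,0, 1,-0.007,0,-0.038,0, 1,-0.009,0,-0.048,0, 1,-0.013,0,-0.057,0, 1,-0.016,0,-0.066,0, 1,-0.018,0,-0.071,0, 1,-0.02,0,-0.075,0]' 25
python3 - <<'E'
from h import *
s,p,r=st(); g=p+.051*r.as_matrix()[:,2]; print(g,s["ft_force"],s["torque"],s["gripper_width"])
d=manip.capture("side"); cv2.imwrite("pics/s2.png",d["color"][150:330,230:470].repeat(3,0).repeat(3,1))
print([(np.round(o["centre"],3).tolist(),round(o["confidence"],2)) for o in manip.pinpoint("handle","side")[:2]])
E
```

```text
clock: 11.02
ee_pos: [0.5547, 0.0749, 0.197]
tool_rot: [0.007, 1.0, 0.0, -0.002]
ft_force: [-3.3, 5.1, -2.0]
gripper_width: 0.0358
grasp_force: 25.0
[0.55453787 0.07493521 0.14602692] [-3.26427927  5.09223474 -2.0046545 ] [ 1.03859007  0.83393708 -0.02565378] 0.03580549272419736
[([0.56, 0.076, 0.135], 0.88)]
```

View pics/s2.png

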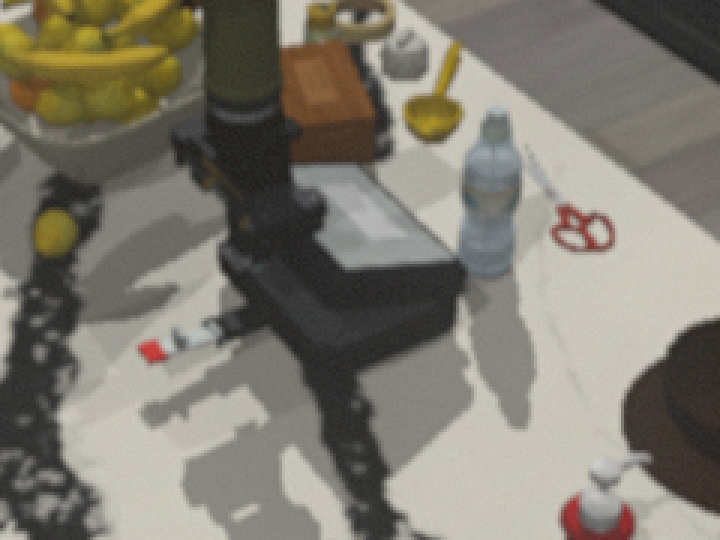

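The lid is rising with the gripper (lid edge near px (350,260) in the crop, latch down at (150,350), bottle clear). Continuing.

```bash
python3 -m inch '[1,-0.002,0,-0.004,0, 1,-0.005,0,-0.01,0, 1,-0.01,0,-0.019,0, 1,-0.015,0,-0.027,0, 1,-0.02,0,-0.035,0, 1,-0.026,0,-0.043,0, 1,-0.032,0,-0.05,0, 1,-0.038,0,-0.057,0, 1,-0.042,0,-0.061,0, 1,-0.044,0,-0.063,0]'
python3 - <<'E'
from h import *
s,p,r=st(); g=p+.051*r.as_matrix()[:,2]; print(g,s["ft_force"],s["torque"],s["gripper_width"])
d=manip.capture("side")
print([(np.round(o["centre"],3).tolist(),round(o["confidence"],2)) for o in manip.pinpoint("handle","side")[:2]])
v=np.array([.758-g[0],g[2]-.052]);print(np.hypot(*v),np.degrees(np.arctan2(v[1],v[0])))
E
```

```text
clock: 11.95
ee_pos: [0.5985, 0.0742, 0.2604]
tool_rot: [0.007, 1.0, 0.0, -0.003]
ft_force: [-6.0, 3.8, 1.9]
gripper_width: 0.0358
grasp_force: 25.0
[0.59824321 0.07426395 0.20941765] [-6.00973178  3.84078353  1.86755448] [ 0.97725127  1.62012682 -0.07582498] 0.035772185105863025
[([0.6, 0.074, 0.2], 0.9)]
0.22428229503516384 44.57745578902639
```

```bash
python3 -m inch '[1,-0.003,0,-0.003,0, 1,-0.007,0,-0.007,0, 1,-0.014,0,-0.013,0, 1,-0.022,0,-0.019,0, 1,-0.03,0,-0.025,0, 1,-0.038,0,-0.03,0, 1,-0.046,0,-0.035,0, 1,-0.055,0,-0.04,0, 1,-0.06,0,-0.043,0, 1,-0.063,0,-0.044,0]'
python3 -m inch '[1,0,0,0,0, 1,0,0,0,0, 1,0,0,0,0, 1,0,0,0,0, 1,0,0,0,0, 1,0,0,0,0, 1,0,0,0,0, 1,0,0,0,0, 1,0,0,0,0, 1,0,0,0,0]'
python3 - <<'E'
from h import *
s,p,r=st(); g=p+.051*r.as_matrix()[:,2]; print(g,s["ft_force"],s["torque"],s["gripper_width"])
v=np.array([.758-g[0],g[2]-.052]);print(np.hypot(*v),np.degrees(np.arctan2(v[1],v[0])))
d=manip.capture("side"); cv2.imwrite("pics/s3.png",d["color"][100:330,230:470].repeat(2,0).repeat(2,1))
for c in ["side","scene"]:
    if c=="scene": manip.capture(c)
    for l in ["handle","latch_tab","fruit_bowl","soap_pump","lid_axis"]:
        print(c,l,[(np.round(o["centre"],3).tolist(),round(o["confidence"],2)) for o in manip.pinpoint(l,c)[:2]])
E
```

```text
clock: 12.88
ee_pos: [0.6627, 0.0733, 0.3053]
tool_rot: [0.007, 1.0, 0.001, -0.001]
ft_force: [-5.4, 3.9, 7.3]
gripper_width: 0.0361
grasp_force: 25.0
clock: 13.72
ee_pos: [0.6624, 0.0733, 0.3052]
tool_rot: [0.007, 1.0, 0.001, -0.001]
ft_force: [-4.0, 3.9, 5.7]
gripper_width: 0.0359
grasp_force: 25.0
[0.66229062 0.07331612 0.25418404] [-3.97941241  3.90654735  5.69269341] [0.95351608 1.04287907 0.03446936] 0.03593270009493776
0.22369325461871442 64.66817771977047
side handle [([0.662, 0.073, 0.243], 0.76), ([0.553, -0.372, 0.002], 0.58)]
side latch_tab [([0.433, 0.075, 0.049], 0.52)]
side fruit_bowl [([0.587, 0.501, 0.004], 0.81), ([0.661, 0.075, 0.006], 0.36)]
side soap_pump [([0.642, -0.377, -0.003], 0.84), ([0.508, 0.075, 0.03], 0.48)]
side lid_axis [([0.755, 0.072, 0.054], 0.68)]
scene handle [([0.662, 0.076, 0.245], 0.92), ([0.476, -0.402, -0.001], 0.39)]
scene latch_tab [([0.433, 0.079, 0.042], 0.75)]
scene fruit_bowl [([0.583, 0.503, -0.002], 0.91), ([0.763, 0.069, 0.054], 0.39)]
scene soap_pump [([0.64, -0.377, 0.002], 0.97)]
scene lid_axis [([0.757, 0.077, 0.054], 0.73)]
```

View pics/s3.png

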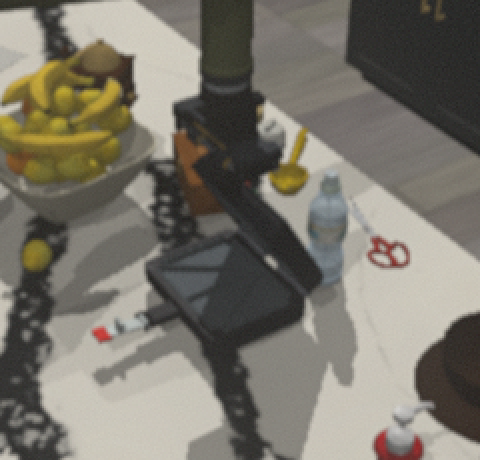

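The lid is held at about 60° (handle at (0.662, 0.074, 0.244)). The latch is down at crop px (102,333), the bottle stands clear, and the bowl and soap have not moved. I'm handing it in.

```bash
python3 -c "
from plant import manip
print(manip.finish_job())"
```

```text
the job is handed in; nothing more can be done
None
```

The latch is swung down to about 1.45 rad, and the gripper is still holding the lid open at about 60°, clear of the bottle, with the bowl and soap still in place (I didn't re-check the salt and pepper shakers); the job is handed in.

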